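# Tip the measured parts from the inspection tray into the bin

## Task

Take the flat cover off the bin and lay it flat on the bench beside the bin, handle up. Then pick up the inspection tray by its bridge handle and tip it with its open end low over the bin, so that all five measured parts slide gently into the bin; never touch the parts with the fingers or let them fall from high up. Finally set the empty tray down level on the bench, and leave the bin, the caliper, the mouse and the jar where they stand.

Things in the scene. Friction and masses are not known exactly. Their poses are not given: they have to be found in the camera images.
- tray: shallow smooth dark metal tray, 170 (x) x 112 (y) mm, about 250 g, floor 4 mm, side and back walls 28 mm high, 4 mm thick. Its +x end is open (no wall): the pouring lip. An aluminium bridge handle stands over its middle; parts pass under it. Origin: centre of its underside; x towards the open end, z up. Starts level on the bench, left (+y) of the bin, open end roughly towards the bin
- tray_lip (a point): middle of the open end's edge, on the floor's upper face: 85 mm along x and 4 mm up from the tray's origin. The floor is smooth: parts begin to slide at about 13 to 20 degrees of tilt
- tray_handle (a point): middle of the bridge handle's bar, 72 mm straight above the tray's origin. The bar is a flat upright strip across the tray: 112 mm long along the tray's y, 12 mm thick in x, from 58 to 86 mm above the tray's underside, held at its ends by the side walls
- bin: open grey plastic bin, 200 (x) x 170 (y) mm outside, 70 mm high, walls and floor 4 mm, 900 g, loose but heavy on the bench; covered at the start. Origin: centre of its underside, z up. The bench on its -y side is clear for about 250 mm
- cover: loose grey plate 212 (x) x 182 (y) x 5 mm, about 180 g, lying on the bin's rim, with 8 mm ribs below that fit loosely inside it (8 to 10 mm play): it lifts straight off. A black handle bar stands on top. Origin: centre of the underside of the ribs (62 mm above the bin's origin at the start, 0 when on the bench), z up
- cover_handle (a point): middle of the cover's handle, an upright bar 70 mm long along the cover's x, 12 mm thick in y, from 13 to 43 mm above the cover's origin; this point is 30 mm above that origin
- part1: turned steel bushing, flange 30 mm diameter x 7 mm below and a 22 mm barrel above, 22 mm tall, about 50 g; origin: centre of its underside as it stands at the start, z up its axis
- part2: aluminium block 28 (x) x 22 (y) x 20 (z) mm with two small blind holes in its top, about 35 g; origin: centre of its underside as it stands at the start
- part3: steel hexagon nut blank, 30 mm across, 16 mm tall, about 60 g; origin: centre of its underside as it stands at the start
- part4: turned steel bushing, flange 30 mm diameter x 7 mm below and a 22 mm barrel above, 22 mm tall, about 50 g; origin: centre of its underside as it stands at the start, z up its axis
- part5: aluminium block 28 (x) x 22 (y) x 20 (z) mm with two small blind holes in its top, about 35 g; origin: centre of its underside as it stands at the start
- caliper: bystander: digital caliper lying flat, a 220 mm long steel beam along x with a black slide, at most 15 mm high, beyond the tray and bin; origin on the bench under its slide
- mouse: bystander: round black computer mouse, 62 mm diameter, 36 mm high, to the far left; origin: centre of its underside
- jar: bystander: brown glass jar, 64 mm diameter, 90 mm tall, beyond the bin; origin: centre of its underside
Not all that is in view belongs to the job. What is shaped like the part4 but orange or pink is not meant.

How it is judged:
On the way, in this order (a step that is already met when the one before it is completed fails the run):
1. the cover lies flat on the bench, handle up, clear of the bin (height (world z) of cover below 0.015 m and angle between cover's own z axis and vertical below 0.1 rad and horizontal distance between cover and bin above 0.15 m), for 0.2 s.
2. the tray is tipped by more than 10 degrees with its open end over the bin (angle between tray's own z axis and vertical above 0.175 rad and x of tray_lip in the frame of bin between -0.1 and 0.1 m and y of tray_lip in the frame of bin between -0.1 and 0.1 m), for 0.1 s.
At the end, for the whole second after the job is handed in: All five parts at rest inside the bin, below its rim; cover flat on the bench (0.1 rad), handle up, centre over 150 mm from the bin's; tray released, at rest and level on the bench (6 mm, 0.06 rad); bin upright (0.06 rad) (all of step 1 and x of part1 in the frame of bin between -0.1 and 0.1 m and y of part1 in the frame of bin between -0.085 and 0.085 m and z of each of part1, part2, part3, part4, part5 in the frame of bin below 0.065 m and linear speed of each of part1, part2, part3, part4, part5 below 0.05 m/s and x of part2 in the frame of bin between -0.1 and 0.1 m and y of part2 in the frame of bin between -0.085 and 0.085 m and x of part3 in the frame of bin between -0.1 and 0.1 m and y of part3 in the frame of bin between -0.085 and 0.085 m and x of part4 in the frame of bin between -0.1 and 0.1 m and y of part4 in the frame of bin between -0.085 and 0.085 m and x of part5 in the frame of bin between -0.1 and 0.1 m and y of part5 in the frame of bin between -0.085 and 0.085 m and height (world z) of tray below 0.006 m and angle between each of tray, bin's own z axis and vertical below 0.06 rad and linear speed of tray below 0.02 m/s); the robot touches nothing.
It fails at once if a finger touches one of the parts (more than 0.5 N) (contact force between the fingers and part1 above 0.5 N or contact force between the fingers and part2 above 0.5 N or contact force between the fingers and part3 above 0.5 N or contact force between the fingers and part4 above 0.5 N or contact force between the fingers and part5 above 0.5 N).
It fails at once if a part falls or flies faster than 2 m/s (a drop of about 0.2 m) (linear speed of any of part1, part2, part3, part4, part5 above 2 m/s).
It fails at once if the bin is moved more than 50 mm or tipped more than 0.3 rad (distance of bin from where it was at the start of the episode above 0.05 m or angle between bin's own z axis and vertical above 0.3 rad).
It fails at once if a bystander (caliper, mouse, jar) is moved more than 30 mm (distance of any of caliper, mouse, jar from where it was at the start of the episode above 0.03 m).
It also fails if it takes over 72 s, if anything falls off the work surface, if the arm or the gripper's body presses on something with over 40 N, if the wrist force passes 120 N, or if a joint passes its speed limit or range.

## Robot

A 7-joint arm with a two-finger parallel gripper is mounted at the origin on the work surface. World frame = base frame: x ahead of the robot, y to its left, z up, the work surface at z = 0. Lengths are in m, angles in rad, forces in N, time in s.
With the tool pointing down it reaches from about 0.4 to 0.85 m from the base axis. Payload 4.5 kg.
Tool frame: the origin (TCP) lies midway between the tips of the shut fingers; the grasp point (between the pads) lies 19 mm behind it; z points along the fingers, y is the line along which they close (so a half turn about z gives the same grasp; the last joint's range is limited). The gripper opens to 88 mm and grips with 3 to 60 N. Pads are 18 mm wide; open, the fingers measure 123 mm over their backs; the gripper's body (75 mm by 187 mm) begins 45 mm behind the grasp point.
Start: joints at [1.316, 0.689, -0.195, 1.565, 0.157, 0.902, -0.215], TCP at [0.178, -0.599, 0.239] pointing down, gripper open.
Joint ranges: [-3.01, 3.01], [-0.46, 2.08], [-1.47, 1.51], [0.13, 2.56], [-1, 4.14], [0.04, 2.09], [-2.66, 2.66]. Speed limits (rad/s): [2.57, 2.57, 3.14, 3.14, 3.14, 3.14, 3.14].

## Interface

Orientations are given as a 3x3 rotation matrix whose columns are the frame's x, y, z axes.
In Python, from rig import r gives the robot as it stands.
- The arm moves only by the shell command python3 -m jog 'ROWS' [FORCE]. ROWS is JSON, a list of rows, each an object with "slide": the shift along the tool's x, y, z in m, a list of three; "dr": the turn, a rotation vector about the tool's x, y, z in rad, a list of three; "fingers": the finger opening in m, from 0 to 0.0881. In form: [{"slide": [dx, dy, dz], "dr": [ax, ay, az], "fingers": fingers}, ...]. A call has 1 to 12 rows; each row is the pose to reach, as a shift and turn from the pose commanded when the call began, along the tool's axes at that moment; what a row does not reach only later rows make up. A row lasts 1/8 s, in which the tool goes at most 62.5 mm and 10.7 degrees, less where a joint would pass 70% of its speed; a pose out of reach is approached as far as the arm can. A call with a gripper value outside its range is refused whole. The fingers move at their own pace and stop on an object; FORCE is the grip in N (left out, the last holds). Time passes only in rows, so rows that repeat a pose let the fingers close. It gives the time, the measured TCP pose, the force, the opening and the grip force at its end, in the units of the state.
- r.get_state(): the state, without advancing time (a new reading comes with each control period).
- r.snapshot(name): name is "scene" or "top" or "wrist"; returns a dict with "image" (420x560x3 uint8, red, green, blue), "range_z" (420x560 float32, m along the optical axis (not along the pixel's ray), 0 where there is no reading), "camera_matrix" (3x3 intrinsics, pixels), "T" (4x4, takes a point from camera to world coordinates). Camera axes: x right, y down, z forward; pixel columns grow to the right and rows downward; lengths in m; the calibration is good to about 2 mm. The wrist camera is an equidistant fisheye: a pixel r from the principal point sees the ray r / f radians off the axis. A picture is of the moment at which its call begins.
- r.hand_in(): hands the job in; it is judged then, once.
The state is a dict: "t": time; "joint_positions": joint angles; "qvel": joint speeds; "effort": joint torques, N m; "ee_pos": TCP position; "tcp_rot": TCP orientation; "ft_force": force on the tool from outside, world axes, zero at the start; "torque": the same for the moment, N m; "opening": opening from 0.0 (shut) to 1.0 (fully open); "gripper_force": force on a finger pad.
Only numpy, scipy, OpenCV 4.12 (cv2) and the standard library are available. Lean on these libraries where they do the work, as an engineer would, in place of code of your own. Each camera call takes 0.05 s, during which the arm holds its last target. There are 200 camera calls.

## Working session

There is one attempt and no reset: what is moved stays moved. The work goes in short steps, Python scripts to look and compute and a shell command to move; the robot and the scene stay as the last step left them, time stands still between calls to the robot, and variables do not carry over. Pictures are saved under pics/ and viewed, at most 10 in all, crops included, and the job is handed in when it is done.

```bash
ls; mkdir -p pics
cat > h.py <<'E'
import numpy as np, cv2
from rig import r
def snap(n):
    s=r.snapshot(n); np.savez(f'/tmp/{n}.npz',**s); return s
def cloud(s):
    K=s['camera_matrix'];z=s['range_z'];v,u=np.mgrid[:z.shape[0],:z.shape[1]]
    P=np.stack([(u-K[0,2])/K[0,0]*z,(v-K[1,2])/K[1,1]*z,z],-1)
    return P@s['T'][:3,:3].T+s['T'][:3,3]
E
python3 - <<'E'
from h import *
a=snap('scene');b=snap('top')
for n,s in(('scene',a),('top',b)):
    cv2.imwrite(f'pics/{n}0.png',cv2.cvtColor(s['image'],cv2.COLOR_RGB2BGR)); print(n,s['camera_matrix'].round(1).tolist(),s['T'].round(3).tolist())
print({k:np.round(v,3).tolist() for k,v in r.get_state().items()})
E
```

```text
pics
scene [[457.6, 0.0, 279.2], [0.0, 457.6, 211.0], [0.0, 0.0, 1.0]] [[-0.519, 0.499, -0.694, 1.171], [0.855, 0.29, -0.43, 0.552], [-0.013, -0.817, -0.577, 0.615], [0.0, 0.0, 0.0, 1.0]]
top [[396.6, 0.0, 277.6], [0.0, 396.6, 208.8], [0.0, 0.0, 1.0]] [[-0.003, -0.999, 0.052, 0.505], [-1.0, 0.004, 0.02, 0.162], [-0.02, -0.052, -0.998, 0.885], [0.0, 0.0, 0.0, 1.0]]
{'t': 0.1, 'joint_positions': [1.316, 0.69, -0.195, 1.566, 0.157, 0.903, -0.215], 'qvel': [-0.002, -0.001, 0.001, -0.001, -0.0, 0.001, -0.001], 'effort': [-0.003, -52.85, -1.271, -15.384, -0.052, 0.002, 0.0], 'ee_pos': [0.178, -0.599, 0.238], 'tcp_rot': [[0.959, 0.285, -0.001], [0.285, -0.959, 0.002], [-0.0, -0.002, -1.0]], 'ft_force': [-0.141, -0.095, -0.64], 'torque': [-0.022, 0.043, -0.009], 'gripper_force': 0.0, 'opening': 1.003}
```

View pics/top0.png

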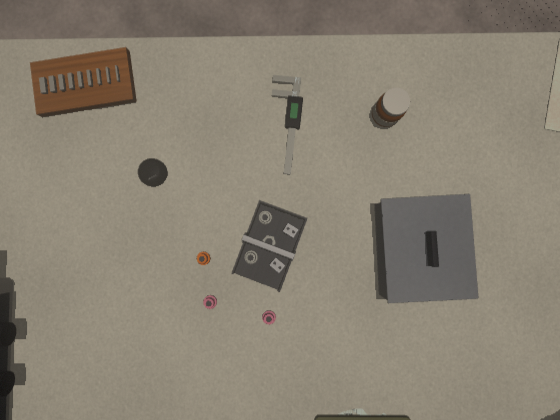

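View pics/scene0.png

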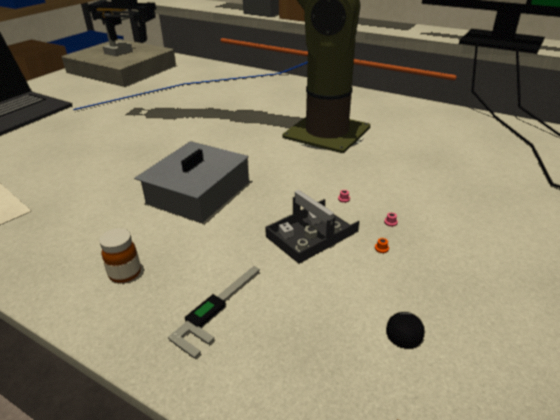

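Top view: the covered bin is at about (430,249), with its handle at (432,249). The tray is at (269,246), its bar running (244,238)–(293,255), with five parts inside. The jar is at (392,100), the caliper at (292,115) and the mouse at (152,172).
Could be mistaken:
- Bushings: real ones in the tray at (265,217) and (251,257); orange decoy at (203,258), pink ones at (210,302) and (269,317).
- Handles: cover handle (432,249), tray bar (269,246).

Next I measure from both views and take one close crop of the tray.

```bash
cat > meas.py <<'E'
from h import *
def rect(p):
    c,s,a=cv2.minAreaRect((p[:,:2]*1000).astype(np.float32)); return np.round(c,1),np.round(s,1),round(a,1),'n',len(p)
def reg(C,x,y,z0,z1):
    m=(C[...,0]>x[0])&(C[...,0]<x[1])&(C[...,1]>y[0])&(C[...,1]<y[1])&(C[...,2]>z0)&(C[...,2]<z1)
    return C[m]
E
python3 - <<'E'
from meas import *
S={n:dict(np.load(f'/tmp/{n}.npz')) for n in('top','scene')}
for n,s in S.items():
    C=cloud(s); 
    print(n,'bench z',np.median(reg(C,(.3,.8),(-.3,.5),-.02,.02)[:,2]).round(4))
    H=reg(C,(.3,.55),(-.35,-.05),.09,.13); print(' coverhandle',rect(H),np.percentile(H[:,2],[5,50,95]).round(4))
    H=reg(C,(.25,.6),(-.4,-.02),.06,.085); print(' cover',rect(H),np.median(H[:,2]).round(4))
    H=reg(C,(.25,.6),(.05,.35),.05,.1); print(' traybar',rect(H),np.percentile(H[:,2],[5,50,95]).round(4))
    H=reg(C,(.3,.57),(.05,.35),.022,.04); print(' traywall',rect(H),np.median(H[:,2]).round(4))
    H=reg(C,(.6,.85),(-.3,0),.03,.2); print(' jar',H.mean(0).round(3),H[:,2].max().round(3))
    H=reg(C,(.3,.6),(.05,.3),.012,.034)
C=cloud(S['top'])
for p in [(432,249),(269,246),(265,217),(291,230),(269,240),(251,257),(277,265),(283,212),(257,280),(203,258),(210,302),(269,317)]: print(p,C[p[1],p[0]].round(3))
a=S['scene']['image'][180:270,250:370];b=S['top']['image'][190:300,220:320]
o=np.hstack([cv2.resize(a,(440,400),interpolation=cv2.INTER_CUBIC),cv2.resize(b,(360,400),interpolation=cv2.INTER_CUBIC)])
cv2.imwrite('pics/crop.png',cv2.cvtColor(o,cv2.COLOR_RGB2BGR))
E
```

```text
top bench z -0.0002
 coverhandle (array([ 467.2, -127.3]), array([68.7, 13.1]), 3.0, 'n', 300) [0.0931 0.1038 0.1063]
 cover (array([ 467.3, -127.6]), array([212.6, 182.7]), 2.9, 'n', 9203) 0.0746
 traybar (array([471.2, 197.7]), array([111.3,  20.1]), 69.2, 'n', 373) [0.0711 0.0853 0.0876]
 traywall (array([444.7, 246.3]), array([191.9, 254.4]), 71.3, 'n', 844) 0.0257
 jar [ 0.759 -0.057  0.077] 0.094
scene bench z -0.0001
 coverhandle (array([ 465.9, -123.4]), array([74.6, 15.9]), 1.9, 'n', 186) [0.0916 0.1012 0.1053]
 cover (array([ 465.3, -124. ]), array([214.6, 185.4]), 2.3, 'n', 3519) 0.0745
 traybar (array([471.9, 200. ]), array([114.5,  20.1]), 71.7, 'n', 644) [0.0572 0.0757 0.0867]
 traywall (array([443.1, 249.3]), array([191.6, 257.5]), 70.1, 'n', 840) 0.0259
 jar [ 0.772 -0.048  0.069] 0.092
(432, 249) [ 0.466 -0.123  0.104]
(269, 246) [0.472 0.195 0.083]
(265, 217) [0.532 0.206 0.027]
(291, 230) [0.504 0.15  0.024]
(269, 240) [0.482 0.198 0.022]
(251, 257) [0.446 0.237 0.024]
(277, 265) [0.428 0.181 0.023]
(283, 212) [0.544 0.167 0.002]
(257, 280) [0.394 0.225 0.007]
(203, 258) [0.443 0.342 0.021]
(210, 302) [0.349 0.325 0.024]
(269, 317) [0.316 0.198 0.019]
```

View pics/crop.png

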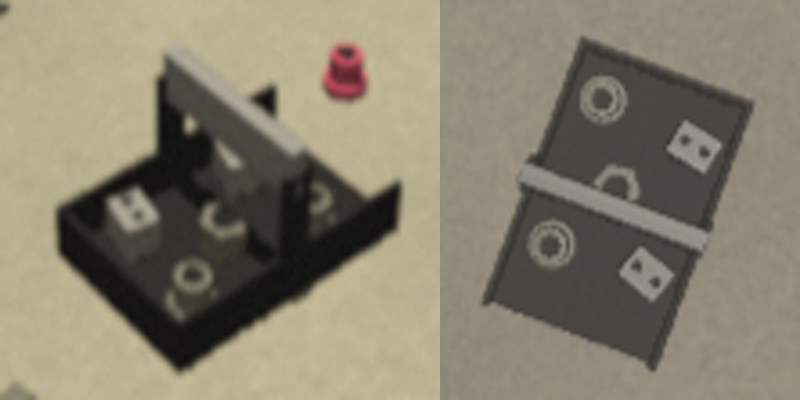

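The crop and the depth data agree. The open end has no wall and is the tray's lower edge in the top view, facing the robot. The tray yaw is therefore about 160°, with its origin near (0.471, 0.198). Two bushings, two blocks and one nut lie inside; the orange and pink pieces lie outside. The heights match the text: cover plate 0.075, its handle 0.105, tray bar 0.086.

The two views give the cover centre as (0.466, -0.126), yaw 2.5°. I'll start with the cover.

```bash
cat > to.py <<'E'
from h import *
from scipy.spatial.transform import Rotation as Ro
def go(p,yaw,tilt=0):
    """rows for TCP target p, tool x yaw (deg), tool z down, then tilt about tool x (deg)"""
    s=r.get_state(); R=np.array(s['tcp_rot']); c,k=np.cos(np.radians(yaw)),np.sin(np.radians(yaw))
    T=np.array([[c,k,0],[k,-c,0],[0,0,-1]])@Ro.from_rotvec([np.radians(tilt),0,0]).as_matrix()
    print('slide',(R.T@(np.array(p)-s['ee_pos'])).round(4).tolist(),'dr',Ro.from_matrix(R.T@T).as_rotvec().round(4).tolist())
def st():
    s=r.get_state(); R=np.array(s['tcp_rot'])
    print('t',round(s['t'],2),'p',np.round(s['ee_pos'],4).tolist(),'yaw',np.degrees(np.arctan2(R[1,0],R[0,0])).round(1),'z',R[:,2].round(3).tolist(),'q',np.round(s['joint_positions'],2).tolist(),'F',np.round(s['ft_force'],1).tolist(),'op',round(s['opening'],3),'g',round(s['gripper_force'],1))
E
python3 -c "
from to import *
go((.466,-.126,.2),2.5)"
```

```text
slide [0.4109, -0.3709, 0.0386] dr [-0.0016, 0.0003, 0.2452]
```

```bash
python3 -m jog '[{"slide":[0.411,-0.371,0.039],"dr":[-0.0016,0,0.245],"fingers":0.088},{"slide":[0.411,-0.371,0.039],"dr":[-0.0016,0,0.245],"fingers":0.088},{"slide":[0.411,-0.371,0.039],"dr":[-0.0016,0,0.245],"fingers":0.088},{"slide":[0.411,-0.371,0.039],"dr":[-0.0016,0,0.245],"fingers":0.088},{"slide":[0.411,-0.371,0.039],"dr":[-0.0016,0,0.245],"fingers":0.088},{"slide":[0.411,-0.371,0.039],"dr":[-0.0016,0,0.245],"fingers":0.088},{"slide":[0.411,-0.371,0.039],"dr":[-0.0016,0,0.245],"fingers":0.088},{"slide":[0.411,-0.371,0.039],"dr":[-0.0016,0,0.245],"fingers":0.088},{"slide":[0.411,-0.371,0.039],"dr":[-0.0016,0,0.245],"fingers":0.088},{"slide":[0.411,-0.371,0.039],"dr":[-0.0016,0,0.245],"fingers":0.088},{"slide":[0.411,-0.371,0.039],"dr":[-0.0016,0,0.245],"fingers":0.088},{"slide":[0.411,-0.371,0.039],"dr":[-0.0016,0,0.245],"fingers":0.088}]' 30
python3 -c "
from to import *
st();go((.466,-.126,.081),2.5)
s=snap('wrist');print(s['camera_matrix'].round(1).tolist(),s['T'].round(3).tolist());cv2.imwrite('pics/w1.png',cv2.cvtColor(s['image'],cv2.COLOR_RGB2BGR))"
```

```text
t: 1.6
ee_pos: [0.4653, -0.1283, 0.1997]
tcp_rot: [[0.999, 0.041, -0.001], [0.041, -0.999, -0.002], [-0.001, 0.002, -1.0]]
ft_force: [-0.0, 0.1, -0.6]
opening: 0.999
gripper_force: 0.0
t 1.6 p [0.4653, -0.1283, 0.1997] yaw 2.3 z [-0.001, -0.002, -1.0] q [0.19, 0.57, -0.03, 2.03, 0.03, 0.54, -1.39] F [-0.0, 0.1, -0.6] op 0.999 g 0.0
slide [0.0009, -0.0025, 0.1187] dr [0.0024, 0.0007, -0.0031]
[[325.2, 0.0, 281.9], [0.0, 325.2, 210.5], [0.0, 0.0, 1.0]] [[0.041, -0.949, -0.312, 0.545], [-0.999, -0.038, -0.015, -0.125], [0.003, 0.312, -0.95, 0.346], [0.0, 0.0, 0.0, 1.0]]
```

Joint 6 is already at 0.54 here, so tipping toward the robot would run out of range. I'll pour away from the robot (+x) instead, over the bin's near edge. Now lower and grasp the cover.

```bash
python3 -m jog '[{"slide":[0.001,-0.0025,0.04],"dr":[0.002,0.001,-0.003],"fingers":0.088},{"slide":[0.001,-0.0025,0.08],"dr":[0.002,0.001,-0.003],"fingers":0.088},{"slide":[0.001,-0.0025,0.105],"dr":[0.002,0.001,-0.003],"fingers":0.088},{"slide":[0.001,-0.0025,0.118],"dr":[0.002,0.001,-0.003],"fingers":0.088},{"slide":[0.001,-0.0025,0.118],"dr":[0.002,0.001,-0.003],"fingers":0.04},{"slide":[0.001,-0.0025,0.118],"dr":[0.002,0.001,-0.003],"fingers":0.0},{"slide":[0.001,-0.0025,0.118],"dr":[0.002,0.001,-0.003],"fingers":0.0},{"slide":[0.001,-0.0025,0.118],"dr":[0.002,0.001,-0.003],"fingers":0.0},{"slide":[0.001,-0.0025,0.118],"dr":[0.002,0.001,-0.003],"fingers":0.0},{"slide":[0.001,-0.0025,0.118],"dr":[0.002,0.001,-0.003],"fingers":0.0},{"slide":[0.001,-0.0025,0.118],"dr":[0.002,0.001,-0.003],"fingers":0.0},{"slide":[0.001,-0.0025,0.118],"dr":[0.002,0.001,-0.003],"fingers":0.0}]' 40
python3 -c "
from to import *
st()"
```

```text
t: 3.15
ee_pos: [0.4673, -0.1244, 0.0817]
tcp_rot: [[0.999, 0.047, 0.001], [0.047, -0.999, 0.0], [0.001, -0.0, -1.0]]
ft_force: [-0.6, -1.4, -0.4]
opening: 0.135
gripper_force: 40.0
t 3.15 p [0.4673, -0.1244, 0.0817] yaw 2.7 z [0.001, 0.0, -1.0] q [0.18, 0.79, -0.02, 2.11, 0.05, 0.24, -1.41] F [-0.6, -1.4, -0.4] op 0.135 g 40.0
```

```bash
python3 -m jog '[{"slide":[0,0,-0.02],"dr":[0,0,0],"fingers":0},{"slide":[0,0,-0.05],"dr":[0,0,0],"fingers":0},{"slide":[0,0,-0.07],"dr":[0,0,0],"fingers":0},{"slide":[0,0.03,-0.07],"dr":[0,0,0],"fingers":0},{"slide":[0,0.07,-0.07],"dr":[0,0,0],"fingers":0},{"slide":[0,0.11,-0.07],"dr":[0,0,0],"fingers":0},{"slide":[0,0.15,-0.07],"dr":[0,0,0],"fingers":0},{"slide":[0,0.19,-0.07],"dr":[0,0,0],"fingers":0},{"slide":[0,0.22,-0.07],"dr":[0,0,0],"fingers":0},{"slide":[0,0.225,-0.05],"dr":[0,0,0],"fingers":0},{"slide":[0,0.225,-0.02],"dr":[0,0,0],"fingers":0},{"slide":[0,0.225,0],"dr":[0,0,0],"fingers":0}]'
python3 -c "
from to import *
st()"
```

```text
t: 4.65
ee_pos: [0.4767, -0.346, 0.0789]
tcp_rot: [[0.999, 0.048, -0.002], [0.048, -0.999, 0.004], [-0.002, -0.004, -1.0]]
ft_force: [0.5, -0.5, -2.5]
opening: 0.134
gripper_force: 40.0
t 4.65 p [0.4767, -0.346, 0.0789] yaw 2.8 z [-0.002, 0.004, -1.0] q [0.6, 0.87, -0.08, 1.79, 0.12, 0.49, -1.09] F [0.5, -0.5, -2.5] op 0.134 g 40.0
```

```bash
python3 -m jog '[{"slide":[0,0,0.025],"dr":[0,0,0],"fingers":0},{"slide":[0,0,0.045],"dr":[0,0,0],"fingers":0},{"slide":[0,0,0.055],"dr":[0,0,0],"fingers":0},{"slide":[0,0,0.059],"dr":[0,0,0],"fingers":0},{"slide":[0,0,0.06],"dr":[0,0,0],"fingers":0},{"slide":[0,0,0.06],"dr":[0,0,0],"fingers":0}]'
python3 -c "
from to import *
st()"
```

```text
t: 5.4
ee_pos: [0.4782, -0.3492, 0.0222]
tcp_rot: [[0.999, 0.047, 0.002], [0.047, -0.999, -0.0], [0.002, 0.0, -1.0]]
ft_force: [0.1, 0.0, -1.2]
opening: 0.131
gripper_force: 40.0
t 5.4 p [0.4782, -0.3492, 0.0222] yaw 2.7 z [0.002, -0.0, -1.0] q [0.59, 0.96, -0.06, 1.8, 0.13, 0.38, -1.09] F [0.1, 0.0, -1.2] op 0.131 g 40.0
```

```bash
python3 -m jog '[{"slide":[0,0,0.002],"dr":[0,0,0],"fingers":0},{"slide":[0,0,0.003],"dr":[0,0,0],"fingers":0},{"slide":[0,0,0.003],"dr":[0,0,0],"fingers":0.03},{"slide":[0,0,0.003],"dr":[0,0,0],"fingers":0.06},{"slide":[0,0,0.003],"dr":[0,0,0],"fingers":0.06},{"slide":[0,0,0.003],"dr":[0,0,0],"fingers":0.06},{"slide":[0,0,-0.02],"dr":[0,0,0],"fingers":0.07},{"slide":[0,0,-0.07],"dr":[0,0,0],"fingers":0.088},{"slide":[0,0,-0.12],"dr":[0,0,0],"fingers":0.088},{"slide":[0,0,-0.17],"dr":[0,0,0],"fingers":0.088},{"slide":[0,0,-0.19],"dr":[0,0,0],"fingers":0.088},{"slide":[0,0,-0.19],"dr":[0,0,0],"fingers":0.088}]'
python3 - <<'E'
from to import *
from meas import *
st();go((.471,.198,.2),-110)
C=cloud(snap('top'))
H=reg(C,(.3,.65),(-.6,-.22),.008,.018); print('cover',rect(H),np.median(H[:,2]))
H=reg(C,(.3,.65),(-.25,.0),.06,.078); print('rim',rect(H),np.median(H[:,2]))
E
```

```text
t: 6.9
ee_pos: [0.4784, -0.3495, 0.2132]
tcp_rot: [[0.999, 0.047, 0.004], [0.047, -0.999, -0.002], [0.004, 0.002, -1.0]]
ft_force: [-0.7, -1.2, -0.8]
opening: 0.999
gripper_force: 0.0
t 6.9 p [0.4784, -0.3495, 0.2132] yaw 2.7 z [0.004, -0.002, -1.0] q [0.61, 0.67, -0.1, 1.7, 0.09, 0.77, -1.06] F [-0.7, -1.2, -0.8] op 0.999 g 0.0
slide [0.0181, -0.5473, 0.0123] dr [-0.0029, -0.0044, 1.9665]
cover (array([ 478.5, -348.9]), array([212. , 183.8]), 2.7, 'n', 7475) 0.01249676899631591
rim (array([ 465.3, -122.9]), array([200.2, 170.9]), 1.9, 'n', 1039) 0.06840191970028653
```

Cover lies flat at (0.4785, -0.349), 226 mm from the bin. The bin is still at (0.465, -0.123). Next is the tray. I turn the long way, about tool z negative, so joint 7 ends near +2.3 and can later turn back for the pour.

```bash
python3 -m jog '[{"slide":[0.002,-0.046,0],"dr":[0,0,-0.17],"fingers":0.088},{"slide":[0.003,-0.092,0],"dr":[0,0,-0.34],"fingers":0.088},{"slide":[0.005,-0.138,0],"dr":[0,0,-0.51],"fingers":0.088},{"slide":[0.006,-0.184,0],"dr":[0,0,-0.68],"fingers":0.088},{"slide":[0.008,-0.23,0],"dr":[0,0,-0.85],"fingers":0.088},{"slide":[0.009,-0.276,0],"dr":[0,0,-1.02],"fingers":0.088},{"slide":[0.011,-0.322,0],"dr":[0,0,-1.19],"fingers":0.088},{"slide":[0.012,-0.368,0],"dr":[0,0,-1.36],"fingers":0.088},{"slide":[0.014,-0.414,0],"dr":[0,0,-1.53],"fingers":0.088},{"slide":[0.015,-0.46,0],"dr":[0,0,-1.7],"fingers":0.088},{"slide":[0.017,-0.506,0],"dr":[0,0,-1.87],"fingers":0.088},{"slide":[0.018,-0.547,0],"dr":[0,0,-2.04],"fingers":0.088}]'
python3 -m jog '[{"slide":[0,0,0],"dr":[0,0,-0.18],"fingers":0.088},{"slide":[0,0,0],"dr":[0,0,-0.36],"fingers":0.088},{"slide":[0,0,0],"dr":[0,0,-0.54],"fingers":0.088},{"slide":[0,0,0],"dr":[0,0,-0.72],"fingers":0.088},{"slide":[0,0,0],"dr":[0,0,-0.9],"fingers":0.088},{"slide":[0,0,0],"dr":[0,0,-1.08],"fingers":0.088},{"slide":[0,0,0],"dr":[0,0,-1.26],"fingers":0.088},{"slide":[0,0,0],"dr":[0,0,-1.44],"fingers":0.088},{"slide":[0,0,0],"dr":[0,0,-1.62],"fingers":0.088},{"slide":[0,0,0],"dr":[0,0,-1.8],"fingers":0.088},{"slide":[0,0,0],"dr":[0,0,-1.98],"fingers":0.088},{"slide":[0,0,0],"dr":[0,0,-2.1],"fingers":0.088}]'
python3 - <<'E'
from to import *
st();go((.471,.198,.15),-110)
s=r.snapshot('wrist'); K=s['camera_matrix'];z=s['range_z'];v,u=np.mgrid[:420,:560]
x=(u-K[0,2])/K[0,0];y=(v-K[1,2])/K[1,1];a=np.hypot(x,y)+1e-9;t=np.tan(np.minimum(a,1.4))/a
C=np.stack([x*t*z,y*t*z,z],-1)@s['T'][:3,:3].T+s['T'][:3,3]
from meas import *
H=reg(C,(.25,.6),(.05,.35),.08,.09); print('bar',rect(H),H[:,2].max())
E
```

```text
t: 8.45
ee_pos: [0.4689, 0.1998, 0.2103]
tcp_rot: [[-0.499, 0.867, -0.002], [0.867, 0.499, -0.0], [0.001, -0.002, -1.0]]
ft_force: [-0.1, 1.0, -0.4]
opening: 1.001
gripper_force: 0.0
t: 9.95
ee_pos: [0.469, 0.1979, 0.2101]
tcp_rot: [[-0.497, -0.868, -0.002], [-0.868, 0.497, 0.0], [0.001, 0.002, -1.0]]
ft_force: [-0.3, -0.1, 0.4]
opening: 1.002
gripper_force: 0.0
t 9.95 p [0.469, 0.1979, 0.2101] yaw -119.8 z [-0.002, 0.0, -1.0] q [0.16, 0.83, -1.17, 1.92, 0.9, 1.05, 1.21] F [-0.3, -0.1, 0.4] op 1.002 g 0.0
slide [-0.0011, -0.0018, 0.06] dr [0.0023, -0.0008, -0.1715]
bar (array([468.6, 197.6]), array([111.8,  12.1]), 69.1, 'n', 1659) 0.08815174501895667
```

The wrist view puts the bar at (0.469, 0.198), direction 69°, top at 0.087, which agrees with the other two views. Now descend and grasp the bar.

```bash
python3 -m jog '[{"slide":[-0.001,-0.001,0.03],"dr":[0.002,0,-0.08],"fingers":0.088},{"slide":[-0.001,-0.001,0.07],"dr":[0.002,0,-0.165],"fingers":0.088},{"slide":[-0.001,-0.001,0.11],"dr":[0.002,0,-0.165],"fingers":0.088},{"slide":[-0.001,-0.001,0.14],"dr":[0.002,0,-0.165],"fingers":0.088},{"slide":[-0.001,-0.001,0.152],"dr":[0.002,0,-0.165],"fingers":0.088},{"slide":[-0.001,-0.001,0.152],"dr":[0.002,0,-0.165],"fingers":0.05},{"slide":[-0.001,-0.001,0.152],"dr":[0.002,0,-0.165],"fingers":0.02},{"slide":[-0.001,-0.001,0.152],"dr":[0.002,0,-0.165],"fingers":0.0},{"slide":[-0.001,-0.001,0.152],"dr":[0.002,0,-0.165],"fingers":0.0},{"slide":[-0.001,-0.001,0.152],"dr":[0.002,0,-0.165],"fingers":0.0},{"slide":[-0.001,-0.001,0.152],"dr":[0.002,0,-0.165],"fingers":0.0},{"slide":[-0.001,-0.001,0.152],"dr":[0.002,0,-0.165],"fingers":0.0}]' 50
python3 -c "
from to import *
st()"
```

```text
t: 11.5
ee_pos: [0.4716, 0.1987, 0.0599]
tcp_rot: [[-0.353, -0.936, 0.003], [-0.936, 0.353, -0.001], [-0.001, -0.003, -1.0]]
ft_force: [0.3, -0.6, -0.2]
opening: 0.231
gripper_force: 0.0
t 11.5 p [0.4716, 0.1987, 0.0599] yaw -110.7 z [0.003, -0.001, -1.0] q [0.07, 1.06, -1.01, 2.01, 1.26, 0.89, 1.1] F [0.3, -0.6, -0.2] op 0.231 g 0.0
```

```bash
python3 -m jog '[{"slide":[0,0,0],"dr":[0,0,0],"fingers":0},{"slide":[0,0,0],"dr":[0,0,0],"fingers":0},{"slide":[0,0,0],"dr":[0,0,0],"fingers":0},{"slide":[0,0,0],"dr":[0,0,0],"fingers":0}]'
python3 -m jog '[{"slide":[0,0,-0.005],"dr":[0,0,0],"fingers":0},{"slide":[0,0,-0.015],"dr":[0,0,0],"fingers":0},{"slide":[0,0,-0.03],"dr":[0,0,0],"fingers":0},{"slide":[0,0,-0.045],"dr":[0,0,0],"fingers":0},{"slide":[0,0,-0.06],"dr":[0,0,0],"fingers":0},{"slide":[0,0,-0.075],"dr":[0,0,0],"fingers":0},{"slide":[0,0,-0.09],"dr":[0,0,0],"fingers":0},{"slide":[0,0,-0.1],"dr":[0,0,0],"fingers":0},{"slide":[0,0,-0.105],"dr":[0,0,0],"fingers":0}]'
python3 - <<'E'
from to import *
st()
s=snap('top');cv2.imwrite('pics/lift.png',cv2.cvtColor(cv2.resize(s['image'][150:320,180:480],(750,425)),cv2.COLOR_RGB2BGR))
E
```

```text
t: 12.0
ee_pos: [0.4712, 0.1989, 0.0598]
tcp_rot: [[-0.353, -0.936, 0.002], [-0.936, 0.353, -0.0], [-0.001, -0.002, -1.0]]
ft_force: [-2.5, 0.2, 0.7]
opening: 0.131
gripper_force: 50.0
t: 13.12
ee_pos: [0.4714, 0.1988, 0.1655]
tcp_rot: [[-0.353, -0.936, 0.004], [-0.936, 0.353, -0.0], [-0.001, -0.003, -1.0]]
ft_force: [-0.8, 0.5, -5.4]
opening: 0.132
gripper_force: 50.0
t 13.12 p [0.4714, 0.1988, 0.1655] yaw -110.7 z [0.004, -0.0, -1.0] q [0.14, 0.9, -1.14, 1.95, 1.01, 1.01, 1.28] F [-0.8, 0.5, -5.4] op 0.132 g 50.0
```

View pics/lift.png

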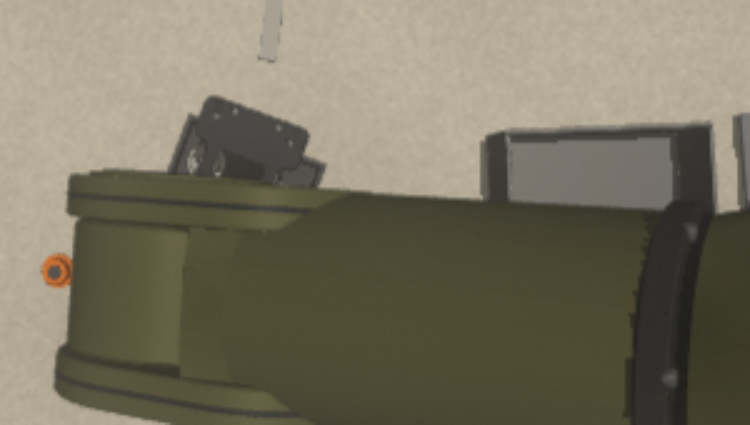

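Clean lift: opening 11.6 mm, force −4.8 N, which matches tray plus parts. In the picture the arm hides most of the tray, but the parts at (195,160) and (220,165) are still in it and the open bin is visible at (595,165). Now turn the tray level toward +x while carrying it over the bin.

```bash
python3 -m jog '[{"slide":[0.004,-0.001,0],"dr":[0,0,0.04],"fingers":0},{"slide":[0.012,-0.002,0],"dr":[0,0,0.12],"fingers":0},{"slide":[0.025,-0.004,0],"dr":[0,0,0.23],"fingers":0},{"slide":[0.04,-0.006,0],"dr":[0,0,0.35],"fingers":0},{"slide":[0.055,-0.008,0],"dr":[0,0,0.47],"fingers":0},{"slide":[0.07,-0.01,0],"dr":[0,0,0.59],"fingers":0},{"slide":[0.085,-0.013,0],"dr":[0,0,0.71],"fingers":0},{"slide":[0.1,-0.015,0],"dr":[0,0,0.83],"fingers":0},{"slide":[0.115,-0.017,0],"dr":[0,0,0.95],"fingers":0},{"slide":[0.13,-0.019,0],"dr":[0,0,1.06],"fingers":0},{"slide":[0.14,-0.021,0],"dr":[0,0,1.14],"fingers":0},{"slide":[0.145,-0.021,0],"dr":[0,0,1.18],"fingers":0}]'
python3 -c "
from to import *
st();go((.40,-.124,.165),92)"
```

```text
t: 14.68
ee_pos: [0.4393, 0.0549, 0.1645]
tcp_rot: [[-1.0, -0.027, 0.002], [-0.027, 1.0, -0.001], [-0.002, -0.001, -1.0]]
ft_force: [0.9, -0.7, -5.8]
opening: 0.132
gripper_force: 50.0
t 14.68 p [0.4393, 0.0549, 0.1645] yaw -178.4 z [0.002, -0.001, -1.0] q [0.32, 0.73, -0.9, 2.15, 0.93, 0.71, 0.37] F [0.9, -0.7, -5.8] op 0.132 g 50.0
slide [0.0442, -0.1777, -0.0004] dr [0.0008, 0.0026, 1.563]
```

```bash
python3 -m jog '[{"slide":[0.001,-0.003,0],"dr":[0,0,0.04],"fingers":0},{"slide":[0.003,-0.01,0],"dr":[0,0,0.12],"fingers":0},{"slide":[0.006,-0.022,0],"dr":[0,0,0.22],"fingers":0},{"slide":[0.009,-0.036,0],"dr":[0,0,0.32],"fingers":0},{"slide":[0.012,-0.05,0],"dr":[0,0,0.42],"fingers":0},{"slide":[0.016,-0.064,0],"dr":[0,0,0.52],"fingers":0},{"slide":[0.02,-0.078,0],"dr":[0,0,0.62],"fingers":0},{"slide":[0.023,-0.092,0],"dr":[0,0,0.72],"fingers":0},{"slide":[0.026,-0.106,0],"dr":[0,0,0.82],"fingers":0},{"slide":[0.029,-0.118,0],"dr":[0,0,0.91],"fingers":0},{"slide":[0.031,-0.126,0],"dr":[0,0,0.97],"fingers":0},{"slide":[0.032,-0.13,0],"dr":[0,0,1.0],"fingers":0}]'
python3 -c "
from to import *
st();go((.405,-.124,.165),92)"
```

```text
t: 16.18
ee_pos: [0.4118, -0.0751, 0.1648]
tcp_rot: [[-0.564, 0.825, 0.003], [0.825, 0.564, -0.0], [-0.002, 0.003, -1.0]]
ft_force: [-0.3, -0.1, -4.9]
opening: 0.127
gripper_force: 50.0
t 16.18 p [0.4118, -0.0751, 0.1648] yaw 124.4 z [0.003, -0.0, -1.0] q [0.48, 0.64, -0.64, 2.23, 0.8, 0.52, -0.19] F [-0.3, -0.1, -4.9] op 0.127 g 50.0
slide [-0.0365, -0.0332, -0.0002] dr [0.0031, 0.0012, 0.5649]
```

```bash
python3 -m jog '[{"slide":[-0.002,-0.002,0],"dr":[0,0,0.03],"fingers":0},{"slide":[-0.006,-0.005,0],"dr":[0.001,0,0.1],"fingers":0},{"slide":[-0.012,-0.01,0],"dr":[0.001,0,0.2],"fingers":0},{"slide":[-0.019,-0.017,0],"dr":[0.002,0,0.3],"fingers":0},{"slide":[-0.026,-0.024,0],"dr":[0.002,0,0.4],"fingers":0},{"slide":[-0.032,-0.029,0],"dr":[0.003,0,0.48],"fingers":0},{"slide":[-0.035,-0.032,0],"dr":[0.003,0.001,0.54],"fingers":0},{"slide":[-0.036,-0.033,0],"dr":[0.003,0.001,0.565],"fingers":0},{"slide":[-0.036,-0.033,0],"dr":[0.003,0.001,0.565],"fingers":0}]'
python3 - <<'E'
from to import *
st()
s=snap('scene');cv2.imwrite('pics/over.png',cv2.cvtColor(cv2.resize(s['image'][40:290,90:390],(720,600)),cv2.COLOR_RGB2BGR))
# pour plan: tray tilt th, lip path; TCP in tray = (0,0,.060); lip=(.085,0,.004)
yaw=np.radians(2.)
for th,lx,lz in((0,.488,.109),(8,.47,.085),(16,.46,.075),(24,.455,.07),(32,.455,.07),(38,.455,.072)):
    a=np.radians(th); dx=-.085*np.cos(a)+.056*np.sin(a); dz=.085*np.sin(a)+.056*np.cos(a)
    print(th,(np.array([lx,-.124,lz])+[dx*np.cos(yaw),dx*np.sin(yaw),dz]).round(4))
E
```

```text
t: 17.3
ee_pos: [0.4049, -0.1232, 0.1648]
tcp_rot: [[-0.037, 0.999, 0.0], [0.999, 0.037, -0.0], [-0.0, 0.0, -1.0]]
ft_force: [-0.6, -0.0, -5.0]
opening: 0.134
gripper_force: 50.0
t 17.3 p [0.4049, -0.1232, 0.1648] yaw 92.1 z [0.0, -0.0, -1.0] q [0.51, 0.61, -0.5, 2.22, 0.67, 0.46, -0.49] F [-0.6, -0.0, -5.0] op 0.134 g 50.0
0 [ 0.4031 -0.127   0.165 ]
8 [ 0.3937 -0.1267  0.1523]
16 [ 0.3938 -0.1263  0.1523]
24 [ 0.4002 -0.1259  0.1557]
32 [ 0.4126 -0.1255  0.1625]
38 [ 0.4225 -0.1251  0.1685]
```

View pics/over.png

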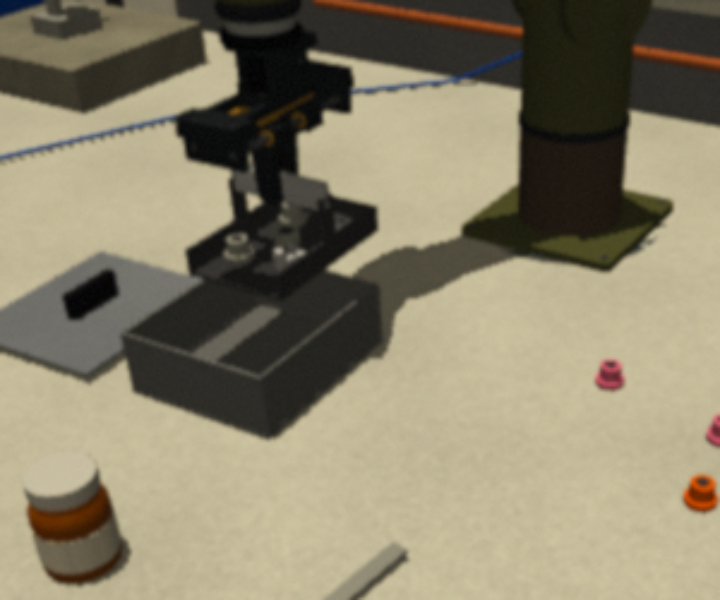

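The picture shows the tray level over the bin's near half, with the lip at (230,275) above the opening and all parts aboard. Now tip it slowly, keeping the lip close to the rim.

```bash
python3 -m jog '[{"slide":[0,-0.001,0.002],"dr":[0.017,0,0],"fingers":0},{"slide":[0,-0.003,0.004],"dr":[0.044,0,0],"fingers":0},{"slide":[0,-0.005,0.006],"dr":[0.07,0,0],"fingers":0},{"slide":[0,-0.006,0.008],"dr":[0.096,0,0],"fingers":0},{"slide":[0,-0.008,0.01],"dr":[0.122,0,0],"fingers":0},{"slide":[0,-0.009,0.0125],"dr":[0.148,0,0],"fingers":0},{"slide":[0,-0.01,0.0125],"dr":[0.175,0,0],"fingers":0},{"slide":[0,-0.01,0.0125],"dr":[0.192,0,0],"fingers":0},{"slide":[0,-0.01,0.0125],"dr":[0.209,0,0],"fingers":0},{"slide":[0,-0.01,0.0125],"dr":[0.227,0,0],"fingers":0},{"slide":[0,-0.01,0.0125],"dr":[0.244,0,0],"fingers":0},{"slide":[0,-0.01,0.0125],"dr":[0.262,0,0],"fingers":0}]'
python3 -c "
from to import *
st()"
```

```text
t: 18.85
ee_pos: [0.3949, -0.1239, 0.1523]
tcp_rot: [[-0.036, 0.965, -0.26], [0.999, 0.035, -0.01], [-0.0, -0.26, -0.966]]
ft_force: [0.3, 1.1, -5.4]
opening: 0.131
gripper_force: 50.0
t 18.85 p [0.3949, -0.1239, 0.1523] yaw 92.1 z [-0.26, -0.01, -0.966] q [0.49, 0.73, -0.55, 2.03, 0.52, 0.81, -0.38] F [0.3, 1.1, -5.4] op 0.131 g 50.0
```

```bash
python3 -m jog '[{"slide":[0,0,0],"dr":[0.013,0,0],"fingers":0},{"slide":[0,0.001,-0.001],"dr":[0.026,0,0],"fingers":0},{"slide":[0,0.001,-0.001],"dr":[0.039,0,0],"fingers":0},{"slide":[0,0.001,-0.002],"dr":[0.052,0,0],"fingers":0},{"slide":[0,0.002,-0.002],"dr":[0.065,0,0],"fingers":0},{"slide":[0,0.002,-0.002],"dr":[0.078,0,0],"fingers":0},{"slide":[0,0.002,-0.003],"dr":[0.091,0,0],"fingers":0},{"slide":[0,0.003,-0.003],"dr":[0.104,0,0],"fingers":0},{"slide":[0,0.003,-0.003],"dr":[0.117,0,0],"fingers":0},{"slide":[0,0.004,-0.004],"dr":[0.13,0,0],"fingers":0},{"slide":[0,0.004,-0.004],"dr":[0.143,0,0],"fingers":0},{"slide":[0,0.004,-0.005],"dr":[0.157,0,0],"fingers":0}]'
python3 -c "
from to import *
st()
s=snap('scene');cv2.imwrite('pics/pour.png',cv2.cvtColor(cv2.resize(s['image'][90:240,120:270],(600,600)),cv2.COLOR_RGB2BGR))"
```

```text
t: 20.35
ee_pos: [0.3999, -0.1237, 0.1561]
tcp_rot: [[-0.036, 0.912, -0.408], [0.999, 0.033, -0.015], [-0.0, -0.408, -0.913]]
ft_force: [-0.5, -0.3, -2.8]
opening: 0.128
gripper_force: 50.0
t 20.35 p [0.3999, -0.1237, 0.1561] yaw 92.1 z [-0.408, -0.015, -0.913] q [0.46, 0.8, -0.55, 1.89, 0.45, 1.03, -0.33] F [-0.5, -0.3, -2.8] op 0.128 g 50.0
```

View pics/pour.png

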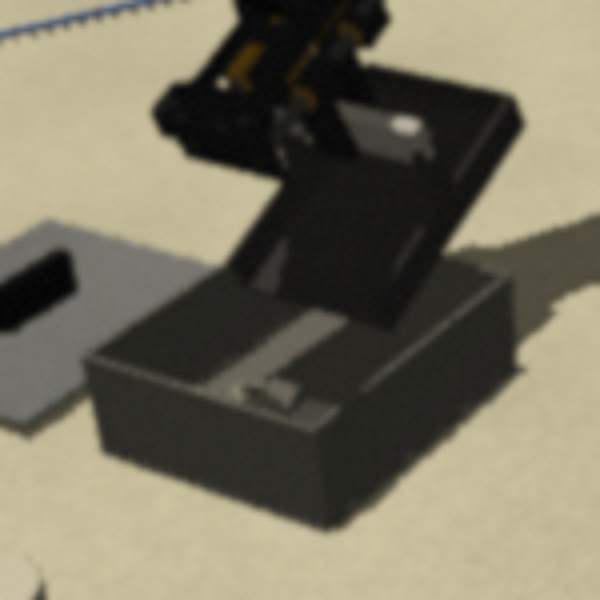

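The tray floor in front of the bar is empty and parts lie in the bin at (270,390). The spot at (405,125) behind the bar could be a last part, so I tilt further.

```bash
python3 -m jog '[{"slide":[0,0.001,-0.002],"dr":[0.02,0,0],"fingers":0},{"slide":[0,0.002,-0.003],"dr":[0.04,0,0],"fingers":0},{"slide":[0,0.004,-0.005],"dr":[0.06,0,0],"fingers":0},{"slide":[0,0.005,-0.006],"dr":[0.08,0,0],"fingers":0},{"slide":[0,0.006,-0.008],"dr":[0.1,0,0],"fingers":0},{"slide":[0,0.008,-0.01],"dr":[0.12,0,0],"fingers":0},{"slide":[0,0.009,-0.011],"dr":[0.14,0,0],"fingers":0},{"slide":[0,0.01,-0.012],"dr":[0.16,0,0],"fingers":0},{"slide":[0,0.011,-0.014],"dr":[0.18,0,0],"fingers":0},{"slide":[0,0.011,-0.014],"dr":[0.18,0,0],"fingers":0},{"slide":[0,0.011,-0.014],"dr":[0.18,0,0],"fingers":0},{"slide":[0,0.011,-0.014],"dr":[0.18,0,0],"fingers":0}]'
python3 -c "
from to import *
st()
s=snap('scene');w=snap('wrist')
cv2.imwrite('pics/pour2.png',cv2.cvtColor(np.hstack([cv2.resize(s['image'][90:240,120:270],(400,400)),cv2.resize(w['image'],(400,300))[:, :] if 0 else cv2.copyMakeBorder(cv2.resize(w['image'],(400,300)),0,100,0,0,0)]),cv2.COLOR_RGB2BGR))"
```

```text
t: 21.9
ee_pos: [0.4155, -0.1232, 0.1645]
tcp_rot: [[-0.036, 0.825, -0.564], [0.999, 0.029, -0.021], [-0.001, -0.564, -0.826]]
ft_force: [0.1, -0.3, -1.9]
opening: 0.133
gripper_force: 50.0
t 21.9 p [0.4155, -0.1232, 0.1645] yaw 92.1 z [-0.564, -0.021, -0.826] q [0.41, 0.89, -0.53, 1.7, 0.39, 1.29, -0.28] F [0.1, -0.3, -1.9] op 0.133 g 50.0
```

View pics/pour2.png

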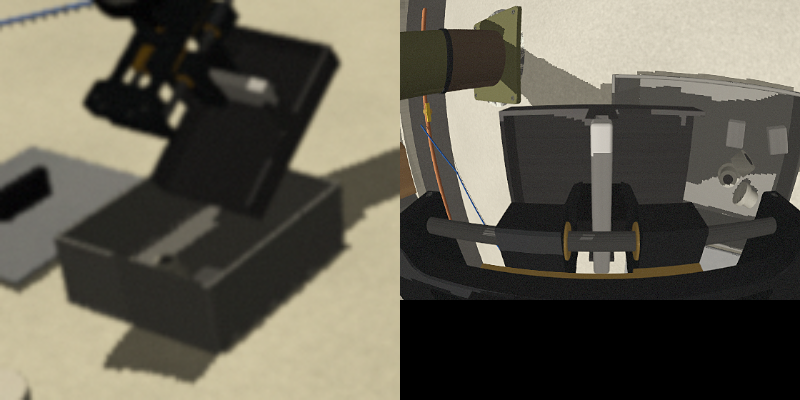

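The tray is empty: the wrist view shows a bare floor. Two blocks and two bushings are visible in the bin at (735,135), (778,140), (735,165) and (745,190). The nut is probably hidden, and I'll check once the arm is out of the way. Now raise and level the tray.

```bash
python3 -m jog '[{"slide":[0,-0.006,-0.009],"dr":[0,0,0],"fingers":0},{"slide":[0,-0.017,-0.025],"dr":[-0.03,0,0],"fingers":0},{"slide":[0,-0.028,-0.041],"dr":[-0.1,0,0],"fingers":0},{"slide":[0,-0.039,-0.057],"dr":[-0.18,0,0],"fingers":0},{"slide":[0,-0.045,-0.066],"dr":[-0.28,0,0],"fingers":0},{"slide":[0,-0.045,-0.066],"dr":[-0.38,0,0],"fingers":0},{"slide":[0,-0.045,-0.066],"dr":[-0.48,0,0],"fingers":0},{"slide":[0,-0.045,-0.066],"dr":[-0.56,0,0],"fingers":0},{"slide":[0,-0.045,-0.066],"dr":[-0.599,0,0],"fingers":0},{"slide":[0,-0.045,-0.066],"dr":[-0.599,0,0],"fingers":0}]'
python3 -c "
from to import *
st();go((.48,.165,.20),92)"
```

```text
t: 23.25
ee_pos: [0.4144, -0.1234, 0.2449]
tcp_rot: [[-0.036, 0.999, -0.002], [0.999, 0.036, -0.002], [-0.002, -0.002, -1.0]]
ft_force: [-0.1, -0.4, -2.7]
opening: 0.131
gripper_force: 50.0
t 23.25 p [0.4144, -0.1234, 0.2449] yaw 92.0 z [-0.002, -0.002, -1.0] q [0.61, 0.49, -0.63, 2.09, 0.45, 0.69, -0.29] F [-0.1, -0.4, -2.7] op 0.131 g 50.0
slide [0.2859, 0.076, 0.0442] dr [-0.0019, 0.0018, 0.0009]
```

```bash
python3 -m jog '[{"slide":[0.02,0.006,0],"dr":[0,0,0],"fingers":0},{"slide":[0.06,0.016,0],"dr":[0,0,0],"fingers":0},{"slide":[0.1,0.027,0],"dr":[0,0,0],"fingers":0},{"slide":[0.14,0.038,0.01],"dr":[-0.002,0.002,0],"fingers":0},{"slide":[0.18,0.048,0.02],"dr":[-0.002,0.002,0],"fingers":0},{"slide":[0.22,0.058,0.03],"dr":[-0.002,0.002,0],"fingers":0},{"slide":[0.26,0.069,0.044],"dr":[-0.002,0.002,0],"fingers":0},{"slide":[0.286,0.076,0.07],"dr":[-0.002,0.002,0],"fingers":0},{"slide":[0.286,0.076,0.1],"dr":[-0.002,0.002,0],"fingers":0},{"slide":[0.286,0.076,0.13],"dr":[-0.002,0.002,0],"fingers":0},{"slide":[0.286,0.076,0.15],"dr":[-0.002,0.002,0],"fingers":0},{"slide":[0.286,0.076,0.16],"dr":[-0.002,0.002,0],"fingers":0}]'
python3 - <<'E'
from to import *
from meas import *
st();go((.48,.165,.061),92)
s=snap('top');C=cloud(s)
H=reg(C,(.37,.56),(-.2,-.05),.01,.05);print('parts in bin pts',len(H),H[:,2].max() if len(H) else 0)
cv2.imwrite('pics/top2.png',cv2.cvtColor(cv2.resize(s['image'][160:340,220:520],(800,480)),cv2.COLOR_RGB2BGR))
E
```

```text
t: 24.75
ee_pos: [0.4813, 0.1655, 0.0831]
tcp_rot: [[-0.036, 0.999, 0.0], [0.999, 0.036, 0.0], [0.0, 0.0, -1.0]]
ft_force: [0.3, -0.5, -2.8]
opening: 0.131
gripper_force: 50.0
t 24.75 p [0.4813, 0.1655, 0.0831] yaw 92.1 z [0.0, 0.0, -1.0] q [-0.21, 0.82, -0.35, 2.03, 0.68, 0.41, -1.06] F [0.3, -0.5, -2.8] op 0.131 g 50.0
slide [-0.0005, -0.0014, 0.0221] dr [0.0005, -0.0003, 0.0014]
parts in bin pts 696 0.04810995063308354
```

View pics/top2.png

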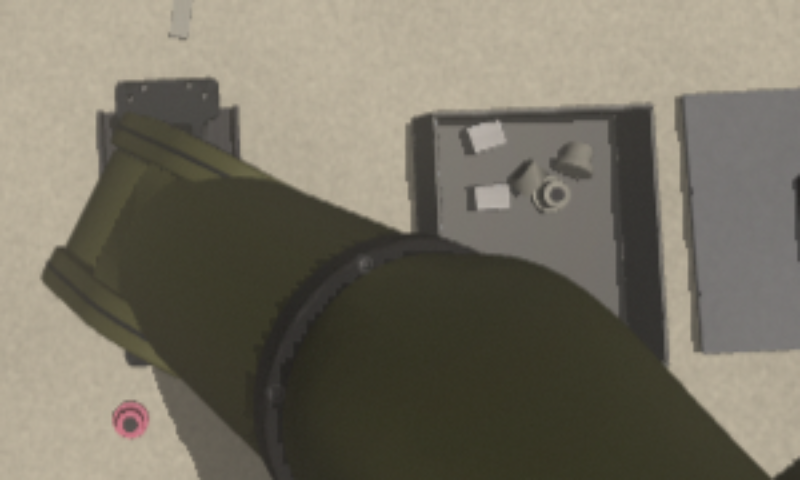

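The bin holds all five parts: blocks at (487,136) and (490,197), bushings at (575,160) and (552,193), and the nut on edge at (525,178). The cover is clear at (745,220). Next I set the tray down and release it.

```bash
python3 -m jog '[{"slide":[0,0,0.01],"dr":[0,0,0],"fingers":0},{"slide":[0,0,0.018],"dr":[0,0,0],"fingers":0},{"slide":[0,0,0.022],"dr":[0,0,0],"fingers":0},{"slide":[0,0,0.024],"dr":[0,0,0],"fingers":0},{"slide":[0,0,0.024],"dr":[0,0,0],"fingers":0}]'
python3 -c "
from to import *
st()"
```

```text
t: 25.42
ee_pos: [0.4815, 0.1654, 0.0602]
tcp_rot: [[-0.036, 0.999, 0.002], [0.999, 0.036, 0.002], [0.002, 0.002, -1.0]]
ft_force: [0.0, 0.6, -3.4]
opening: 0.132
gripper_force: 50.0
t 25.43 p [0.4815, 0.1654, 0.0602] yaw 92.1 z [0.002, 0.002, -1.0] q [-0.24, 0.86, -0.3, 2.04, 0.72, 0.35, -1.09] F [0.0, 0.6, -3.4] op 0.132 g 50.0
```

```bash
python3 -m jog '[{"slide":[0,0,0.001],"dr":[0,0,0],"fingers":0},{"slide":[0,0,0.002],"dr":[0,0,0],"fingers":0},{"slide":[0,0,0.002],"dr":[0,0,0],"fingers":0}]'
python3 -m jog '[{"slide":[0,0,0],"dr":[0,0,0],"fingers":0.03},{"slide":[0,0,0],"dr":[0,0,0],"fingers":0.05},{"slide":[0,0,0],"dr":[0,0,0],"fingers":0.05},{"slide":[0,0,0],"dr":[0,0,0],"fingers":0.05},{"slide":[0,0,-0.02],"dr":[0,0,0],"fingers":0.06},{"slide":[0,0,-0.06],"dr":[0,0,0],"fingers":0.06},{"slide":[0,0,-0.11],"dr":[0,0,0],"fingers":0.06},{"slide":[0,0,-0.15],"dr":[0,0,0],"fingers":0.06},{"slide":[0.03,0.03,-0.17],"dr":[0,0,0],"fingers":0.06},{"slide":[0.08,0.03,-0.17],"dr":[0,0,0],"fingers":0.06},{"slide":[0.13,0.03,-0.17],"dr":[0,0,0],"fingers":0.06},{"slide":[0.13,0.03,-0.17],"dr":[0,0,0],"fingers":0.06}]'
python3 - <<'E'
from to import *
from meas import *
st()
s=snap('top');C=cloud(s);D=cloud(snap('scene'))
for n,c in(('top',C),('scene',D)):
    H=reg(c,(.37,.62),(.08,.26),.075,.1);print(n,'bar',rect(H),H[:,2].max() if len(H) else 0)
    H=reg(c,(.37,.62),(.08,.26),.02,.036);print('walls',rect(H),np.percentile(H[:,2],[5,50,95]).round(4))
    H=reg(c,(.3,.65),(-.25,.0),.06,.078); print('rim',rect(H))
    H=reg(c,(.3,.65),(-.6,-.24),.008,.018); print('cover',rect(H),np.median(H[:,2]).round(4))
    H=reg(c,(.6,.85),(-.3,0),.03,.2); print(' jar',H.mean(0).round(3))
cv2.imwrite('pics/end.png',cv2.cvtColor(s['image'],cv2.COLOR_RGB2BGR))
E
```

```text
t: 25.8
ee_pos: [0.4818, 0.1655, 0.0598]
tcp_rot: [[-0.036, 0.999, 0.004], [0.999, 0.036, 0.002], [0.002, 0.004, -1.0]]
ft_force: [-2.5, -1.3, 13.4]
opening: 0.133
gripper_force: 50.0
t: 27.3
ee_pos: [0.5046, 0.3016, 0.2286]
tcp_rot: [[-0.043, 0.999, 0.001], [0.999, 0.043, 0.006], [0.006, 0.001, -1.0]]
ft_force: [0.1, 0.0, -0.2]
opening: 0.681
gripper_force: 0.0
t 27.3 p [0.5046, 0.3016, 0.2286] yaw 92.5 z [0.001, 0.006, -1.0] q [-0.29, 0.7, -0.56, 1.69, 0.45, 0.89, -1.0] F [0.1, 0.0, -0.2] op 0.681 g 0.0
top bar (array([483.1, 165.2]), array([ 12. , 109.1]), 2.0, 'n', 331) 0.09044630796669784
walls (array([482.5, 165.5]), array([168.9, 112. ]), 2.1, 'n', 341) [0.0237 0.0273 0.0303]
rim (array([ 465.3, -123. ]), array([200.2, 171. ]), 1.9, 'n', 1037)
cover (array([ 478.4, -348.3]), array([212.2, 182.3]), 2.6, 'n', 7474) 0.0125
 jar [ 0.759 -0.057  0.077]
scene bar (array([482.2, 168.5]), array([ 15.8, 112.7]), 2.2, 'n', 366) 0.08818611502001183
walls (array([479.8, 168.4]), array([173.2, 114.1]), 2.0, 'n', 418) [0.0214 0.0271 0.0315]
rim (array([ 463.1, -119.8]), array([204.2, 174.8]), 2.2, 'n', 936)
cover (array([ 475.2, -346.7]), array([215.1, 187.5]), 2.5, 'n', 2254) 0.0124
 jar [ 0.772 -0.048  0.068]
```

View pics/end.png

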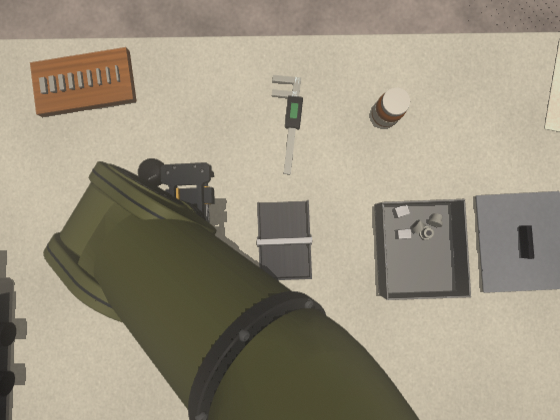

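The end picture shows the empty tray level at (284,240), all five parts in the bin around (417,225) and the cover flat at (520,242). The bin, caliper and jar are unmoved, and the mouse, partly hidden by the arm at (152,172), is where it started. The gripper is free, so I hand in.

```bash
python3 -c "
from rig import r
print(r.hand_in())"
```

```text
the job is handed in; nothing more can be done
None
```

The job is handed in (no verdict was returned): the final views show the cover flat beside the bin, all five parts in the bin, the empty tray level on the bench, and the bin, caliper, mouse and jar where they stood, with the arm finished at about 27 s of the 72 s allowed.

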